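# Pack three painting things into the carton

## Robot

A 6-joint arm with a two-finger parallel gripper is mounted at the origin on the work surface. World frame = base frame: x ahead of the robot, y to its left, z up, the work surface at z = 0. Lengths are in mm, angles in rad, forces in N, time in s.
With the tool pointing down it reaches from about 350 to 975 mm from the base axis. Payload 7.1 kg.
Tool frame: the origin (TCP) lies on the front face of the gripper's body, between the roots of the fingers; the fingertips stand 80 mm ahead of it and the grasp point (between the pads) lies 61 mm ahead of it; z points along the fingers, y is the line along which they close (so a half turn about z gives the same grasp; the last joint's range is limited). The gripper opens to 88 mm and grips with 3 to 60 N. Pads are 20 mm wide; open, the fingers measure 115 mm over their backs; the gripper's body (75 mm by 178 mm) begins 61 mm behind the grasp point.
Start: joints at [-1.295, 0.423, 1.63, -0, 1.089, -0.019], TCP at [181.611, -598.016, 302.675] pointing down, gripper open.
Joint ranges: [-3, 3], [-0.9, 2.11], [0.09, 2.58], [-1.31, 4.45], [0.11, 2.69], [-2.54, 2.54]. Speed limits (rad/s): [2.39, 2.39, 3.01, 3.14, 3.14, 3.14].

## Interface

Orientations are given as a rotation vector (axis times angle).
In Python, from workcell import readout, vision, close_job gives the robot as it stands.
- The arm moves only by the tool servo_tool, never from a script. Its argument "plan" is a list that holds one entry, the list of rows, each a list of 7 numbers: the gripper command: -1 is fully open, 1 is shut, values between are in proportion, then the shift along the world's x, y, z in units of 40 mm (1.0 is 40 mm), then the turn, a rotation vector about the world's x, y, z in units of 5 degrees (1.0 is 5 degrees). A call has 1 to 5 rows; each row shifts and turns the commanded pose from where the row before left it; what a row does not reach is not made up. A row lasts 1/12 s, in which the tool goes at most 41.7 mm and 7.16 degrees, less where a joint would pass 70% of its speed; a pose out of reach is approached as far as the arm can. A call is refused whole if a number of a shift passes 1 or a number of a turn 1, either way. A call with a gripper value outside its range is refused whole. The fingers move at their own pace and stop on an object; the grip force is fixed at half the most. Time passes only in rows, so rows that do not move let the fingers close. It gives the time, the measured TCP pose, the force, the opening and the grip force at its end, in the units of the state.
- readout.get_obs(): the state, without advancing time (a new reading comes with each control period).
- vision.get_image(name): name is "scene" or "side" or "wrist"; returns the picture (384x512x3 uint8, red, green, blue); there is no depth.
- vision.camera_params(name): a dict with "fx", "fy", "cx", "cy" (pixels), "rvec" (rotation vector, rad) and "tvec" (3), from world to camera coordinates, as OpenCV has them; the wrist camera has in their place "hand_eye" (4x4, takes a point from camera to tool coordinates, whose origin is the TCP and whose axes are the flange's). Camera axes: x right, y down, z forward; pixel columns grow to the right and rows downward; lengths in mm; the calibration is good to about 2 mm. A picture is of the moment at which its call begins: read the wrist's pose just before it. camera_params takes no time and is no camera call.
- close_job(): hands the job in; it is judged then, once.
The state is a dict: "t": time; "qpos": joint angles; "qvel": joint speeds; "joint_torque": joint torques, N m; "ee_pos": TCP position; "orientation": TCP orientation; "ft_force": force on the tool from outside, world axes, zero at the start; "moment": the same for the moment, N m; "width": finger opening in mm; "grasp_force": force on a finger pad.
Only numpy, scipy, OpenCV 4.12 (cv2) and the standard library are available. Lean on these libraries where they do the work, as an engineer would, in place of code of your own. Each camera call takes 0.05 s, during which the arm holds its last target. There are 200 camera calls.

## Task

Pack the carton on the studio table for the next class: first the yellow paint jar, then the blue paint bottle, both set down gently (not dropped) and left standing upright on the carton's floor, and last of all the red-handled brush, lying flat on the carton's floor. Leave the green jar, the orange bottle and the paint palette where they are.

Things in the scene. Friction and masses are not known exactly. Their poses are not given: they have to be found in the camera images.
- carton: open-topped brown cardboard carton, fixed to the table, 230 mm along its x, 320 mm along its y (its long side), 75 mm high, walls and floor 5 mm thick (inside 220 x 310 mm, 70 mm deep), its flaps folded down against the outside (reaching 10 mm beyond the walls); origin at the centre of its underside, z up, turned on the table by up to 0.3 rad
- carton_floor (a point): centre of the carton's inner floor, 5 mm above the table; axes as the carton's
- yellow_jar: jar of yellow paint, white lid with a yellow dab on top: straight round jar, 60 mm diameter from the base to the lid (lid flush with the sides), 75 mm tall, about 0.22 kg, rigid, standing; origin at the centre of its underside, z up its axis
- blue_bottle: bottle of blue paint: round squeeze bottle, rigid, about 0.16 kg, standing, 125 mm tall: straight body 48 mm in diameter up to 88 mm, then a shoulder and a narrow white cone nozzle; origin at the centre of its underside, z up its axis
- brush: flat paint brush lying on the table, 160 mm long along its x, 14 mm thick, about 60 g: bright red handle 20 mm wide from x = -80 to +11 mm, steel ferrule 36 mm wide to +41 mm, dark bristles 36 mm wide to the tip (all rigid); origin at the middle of its length on its underside, x points from handle to bristles, z up
- brush_grip (a point): point on the brush handle near its balance point, 10 mm from the brush's origin towards the handle end and 7 mm above its underside; the handle is 20 mm wide here (across the brush's y)
- brush_butt (a point): handle end of the brush, at half its thickness
- brush_tip (a point): bristle end of the brush, at half its thickness
- green_jar: bystander, jar of green paint with a green dab on its white lid, otherwise like the yellow jar: straight round jar, 60 mm diameter from the base to the lid (lid flush with the sides), 75 mm tall, about 0.22 kg, rigid, standing; origin at the centre of its underside, z up its axis
- orange_bottle: bystander, bottle of orange paint, same shape as the blue one: round squeeze bottle, rigid, about 0.16 kg, standing, 125 mm tall: straight body 48 mm in diameter up to 88 mm, then a shoulder and a narrow white cone nozzle; origin at the centre of its underside, z up its axis
- palette: bystander, white plastic paint palette with coloured wells lying flat, 120 x 180 x 10 mm, long side along its y; origin at the centre of its underside
Things that resemble listed ones, but are neither listed nor needed, are in the scene too. What is shaped like the yellow_jar but turquoise is not meant.

How it is judged (in metres and radians):
On the way, in this order (a step that is already met when the one before it is completed fails the run):
1. first the yellow jar stands upright on the carton's floor, released (x of yellow_jar in the frame of carton_floor between -0.11 and 0.11 m and y of yellow_jar in the frame of carton_floor between -0.155 and 0.155 m and z of yellow_jar in the frame of carton_floor between -0.02 and 0.012 m and angle between yellow_jar's own z axis and vertical below 0.2 rad and contact force between yellow_jar and the fingers below 0.1 N and linear speed of yellow_jar below 0.05 m/s), for 0.2 s.
2. then the blue bottle stands upright on the carton's floor, released (x of blue_bottle in the frame of carton_floor between -0.11 and 0.11 m and y of blue_bottle in the frame of carton_floor between -0.155 and 0.155 m and z of blue_bottle in the frame of carton_floor between -0.02 and 0.012 m and angle between blue_bottle's own z axis and vertical below 0.2 rad and contact force between blue_bottle and the fingers below 0.1 N and linear speed of blue_bottle below 0.05 m/s), for 0.2 s.
3. last, the brush lies flat on the carton's floor, released (x of brush_butt in the frame of carton_floor between -0.115 and 0.115 m and y of brush_butt in the frame of carton_floor between -0.16 and 0.16 m and z of brush_butt in the frame of carton_floor between -0.02 and 0.03 m and x of brush_tip in the frame of carton_floor between -0.115 and 0.115 m and y of brush_tip in the frame of carton_floor between -0.16 and 0.16 m and z of brush_tip in the frame of carton_floor between -0.02 and 0.03 m and contact force between brush and the fingers below 0.1 N and linear speed of brush below 0.05 m/s), for 0.2 s.
At the end, for the whole second after the job is handed in: Yellow jar and blue bottle stand on the carton floor (undersides within 12 mm of it, tilt under 0.2 rad); brush inside, both ends under 30 mm above the floor; all released and at rest. Green jar, orange bottle and palette within 30 mm of their start, not tipped (all of step 1 and all of step 2 and all of step 3 and not (distance of green_jar from where it was at the start of the episode above 0.03 m or angle between green_jar's own z axis and vertical above 0.5 rad) and not (distance of orange_bottle from where it was at the start of the episode above 0.03 m or angle between orange_bottle's own z axis and vertical above 0.5 rad) and not (distance of palette from where it was at the start of the episode above 0.03 m or angle between palette's own z axis and vertical above 0.5 rad)); the robot touches nothing.
It fails at once if the green jar is moved more than 30 mm or tipped over (distance of green_jar from where it was at the start of the episode above 0.03 m or angle between green_jar's own z axis and vertical above 0.5 rad).
It fails at once if the orange bottle is moved more than 30 mm or tipped over (distance of orange_bottle from where it was at the start of the episode above 0.03 m or angle between orange_bottle's own z axis and vertical above 0.5 rad).
It fails at once if the palette is moved more than 30 mm or tipped over (distance of palette from where it was at the start of the episode above 0.03 m or angle between palette's own z axis and vertical above 0.5 rad).
It fails at once if the yellow jar is dropped (falls out of the fingers at more than 0.9 m/s, about 40 mm of fall) (linear speed of yellow_jar above 0.9 m/s and contact force between yellow_jar and the fingers below 0.05 N).
It fails at once if the blue bottle is dropped (falls out of the fingers at more than 0.9 m/s, about 40 mm of fall) (linear speed of blue_bottle above 0.9 m/s and contact force between blue_bottle and the fingers below 0.05 N).
It also fails if it takes over 72 s, if anything falls off the work surface, if the arm or the gripper's body presses on something with over 40 N, if the wrist force passes 120 N, or if a joint passes its speed limit or range.

## Working session

There is one attempt and no reset: what is moved stays moved. The work goes in short steps, Python scripts to look and compute and a tool call to move; the robot and the scene stay as the last step left them, time stands still between calls to the robot, and variables do not carry over. Pictures are saved under pics/ and viewed, at most 10 in all, crops included, and the job is handed in when it is done.

Besides the shell and the picture viewer there is one more tool, called in YAML: its name, and indented under it one key for each argument. servo_tool: Moves the arm, as the interface text tells. Its arguments: {"type":"object","properties":{"plan":{"type":"array"}},"required":["plan"]}

```bash
mkdir -p pics; cat > h.py <<'E'
import numpy as np, cv2
from workcell import readout, vision, close_job
def cam(n):
    p=vision.camera_params(n); K=np.array([[p['fx'],0,p['cx']],[0,p['fy'],p['cy']],[0,0,1.]])
    if 'rvec' in p:
        R=cv2.Rodrigues(np.array(p['rvec'],float))[0]; t=np.array(p['tvec'],float).ravel()
        return K,R,t
    o=readout.get_obs(); T=np.eye(4); T[:3,:3]=cv2.Rodrigues(np.array(o['orientation'],float))[0]; T[:3,3]=o['ee_pos']
    C=np.linalg.inv(T@np.array(p['hand_eye'])); return K,C[:3,:3],C[:3,3]
def ray(c,u,v):
    K,R,t=c; return -R.T@t, R.T@np.linalg.solve(K,[u,v,1.])
def onz(c,u,v,z):
    o,d=ray(c,u,v); return o+d*(z-o[2])/d[2]
def tri(c1,p1,c2,p2):
    o1,d1=ray(c1,*p1);o2,d2=ray(c2,*p2)
    s=np.linalg.lstsq(np.c_[d1,-d2],o2-o1,rcond=None)[0]
    a=o1+s[0]*d1;b=o2+s[1]*d2
    return (a+b)/2,np.linalg.norm(a-b)
def proj(c,X):
    K,R,t=c; q=K@(R@np.array(X,float)+t); return q[:2]/q[2]
def save(n,im): cv2.imwrite('pics/'+n,im[:,:,::-1])
def grab(n):
    c=cam(n); return c,vision.get_image(n)
E
python3 - <<'E'
from h import *
ims=[grab(n)[1] for n in('scene','side','wrist')]
for n,i in zip(('scene','side','wrist'),ims): np.save(n+'0.npy',i)
save('a.png',cv2.resize(ims[0],(768,576))); save('b.png',cv2.resize(ims[1],(768,576)))
for n in('scene','side'):
    K,R,t=cam(n); print(n,(-R.T@t).round(),R[2].round(2),K[0,0])
print(vision.camera_params('wrist'),readout.get_obs())
E
```

```text
scene [1009. -508.  911.] [-0.41  0.4  -0.82] 416.2958176799393
side [540. 629. 632.] [ 0.03 -0.77 -0.63] 403.3202348348884
{'fx': 312.7187285524107, 'fy': 312.7187285524107, 'cx': 254.62110656076504, 'cy': 189.57555719405318, 'hand_eye': array([[ 9.21240789e-04, -9.70534509e-01, -2.40960407e-01,
         6.52009084e+01],
       [ 9.99998068e-01,  1.31252237e-03, -1.46334930e-03,
         1.67278104e+00],
       [ 1.73649691e-03, -2.40958593e-01,  9.70533843e-01,
        -8.13135800e+01],
       [ 0.00000000e+00,  0.00000000e+00,  0.00000000e+00,
         1.00000000e+00]])} {'t': 0.15, 'qpos': array([-1.29498675e+00,  4.23670860e-01,  1.63049287e+00,  2.75910910e-06,
        1.08862291e+00, -1.89951720e-02]), 'qvel': array([ 7.03801791e-05, -2.60784649e-03, -2.07575609e-03,  8.18218422e-04,
       -2.70754404e-04, -1.20319792e-03]), 'joint_torque': array([ 4.27951272e-04, -5.44981456e+01, -2.73919541e+01,  6.43762015e-02,
        2.04876624e-02, -7.37838241e-05]), 'ee_pos': array([ 181.53192954, -597.70413419,  302.0852314 ]), 'orientation': array([-3.10635365e+00, -4.61227161e-01,  2.36271207e-04]), 'ft_force': array([0.1347998 , 0.62626252, 0.21711339]), 'moment': array([-0.01994828, -0.01631909,  0.01044526]), 'grasp_force': 0.0, 'width': 87.73637419370836}
```

View pics/a.png

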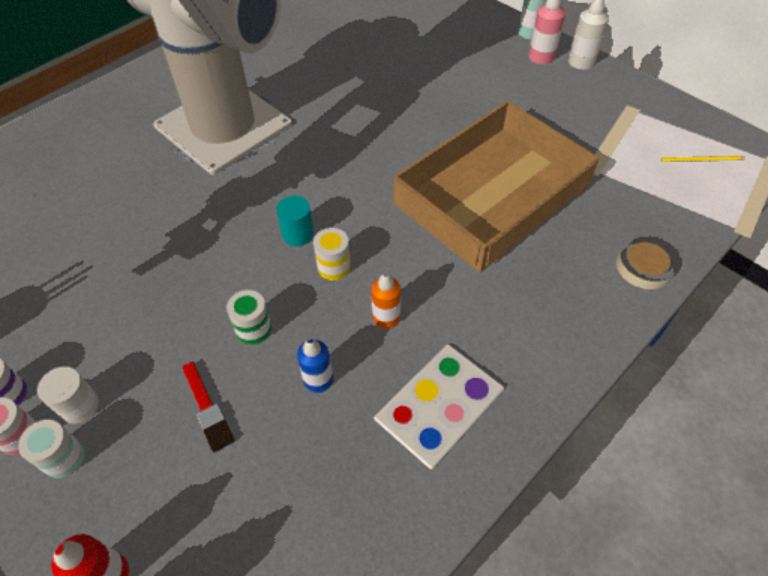

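View pics/b.png

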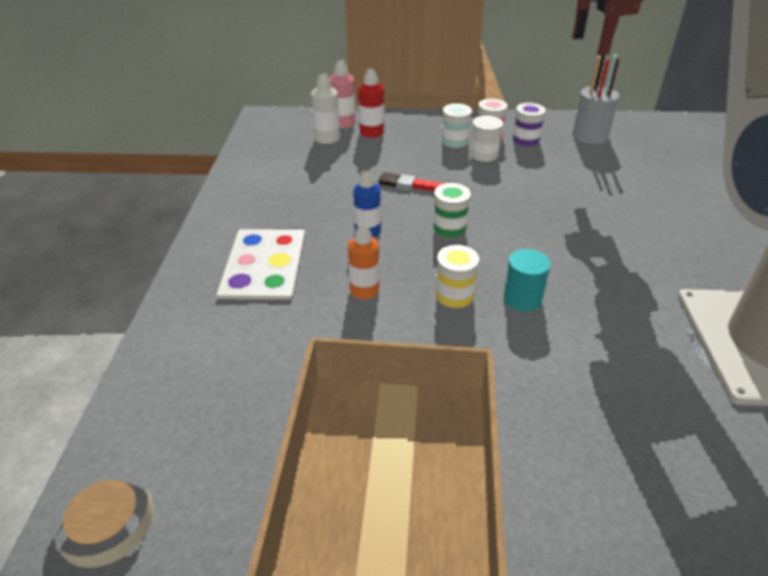

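Scene picture (768 px scale): yellow jar at (332,253), its yellow dab (331,241); turquoise decoy (295,220); green jar (249,317), blue bottle (315,365), orange bottle (386,300), brush (207,405), palette (440,405), carton (497,185). Side: yellow (458,275), turquoise (526,280), blue (367,205) behind orange (364,265), brush (410,183).
Confusable: for the yellow jar, the turquoise (295,220), green (249,317) and white/pastel jars (68,395). For the blue bottle, the orange (386,300) and red (90,560). Only one brush lies flat. The choice is the yellow-banded jar.

```bash
cat > m.py <<'E'
from h import *
S,D=np.load('scene0.npy'),np.load('side0.npy'); cs,cd=cam('scene'),cam('side')
def blob(im,lo,hi,box,smin=110,vmin=40):
    h=cv2.cvtColor(im,cv2.COLOR_RGB2HSV); m=cv2.inRange(h,(lo,smin,vmin),(hi,255,255))
    x0,y0,x1,y1=[int(b/1.5) for b in box]; z=np.zeros_like(m); z[y0:y1,x0:x1]=m[y0:y1,x0:x1]
    n,l,st,ce=cv2.connectedComponentsWithStats(z); 
    return [(tuple(ce[i].round(1)),st[i].tolist()) for i in range(1,n) if st[i,4]>8],l
E
python3 - <<'E'
from m import *
for nm,lo,hi,bs,bd in [('yel',18,34,(310,225,352,282),(432,242,485,308)),('grn',50,85,(225,285,275,345),(430,180,475,240)),('blu',105,128,(295,335,335,395),(350,175,385,240)),('org',5,15,(365,270,405,330),(345,225,385,300)),('red',0,4,(175,355,215,415),(405,170,445,200))]:
    a=blob(S,lo,hi,bs)[0];b=blob(D,lo,hi,bd)[0]; print(nm,'S',a,'D',b)
    print(' tri',[ (x.round(1),round(e,1)) for p in a[:1] for q in b[:1] for x,e in [tri(cs,p[0],cd,q[0])]])
for z,n in((75,'rim'),):
  for p in[(396,180),(508,104),(597,157),(483,245)]: print(n,onz(cs,p[0]/1.5,p[1]/1.5,z).round())
  for p in[(313,340),(492,349)]: print(n,'side',onz(cd,p[0]/1.5,p[1]/1.5,z).round())
print('butt',onz(cs,189/1.5,365/1.5,14),'tip',onz(cs,222/1.5,443/1.5,14))
print('pal',[onz(cs,u/1.5,v/1.5,10).round() for u,v in((449,346),(504,385),(432,466),(376,415))])
a=cv2.resize(S[140:320,100:300],(600,540),interpolation=2);b=cv2.resize(S[60:190,250:410],(640,520))
save('c.png',a)
E
```

```text
yel S [((np.float64(220.0), np.float64(160.4)), [213, 155, 15, 12, 138]), ((np.float64(221.9), np.float64(174.0)), [210, 167, 23, 11, 84]), ((np.float64(222.8), np.float64(182.8)), [212, 176, 22, 11, 84])] D [((np.float64(305.3), np.float64(171.3)), [298, 168, 15, 8, 85]), ((np.float64(303.6), np.float64(187.6)), [292, 182, 25, 10, 112]), ((np.float64(302.1), np.float64(200.6)), [291, 194, 24, 11, 118])]
 tri [(array([456.9, -93.8,  75.2]), np.float64(1.1))]
grn S [((np.float64(163.2), np.float64(203.2)), [156, 197, 15, 13, 147]), ((np.float64(167.8), np.float64(217.3)), [156, 209, 22, 12, 55]), ((np.float64(170.9), np.float64(225.3)), [159, 217, 22, 13, 60])] D [((np.float64(301.4), np.float64(127.9)), [296, 126, 12, 5, 45]), ((np.float64(300.3), np.float64(142.1)), [291, 139, 20, 6, 59]), ((np.float64(299.4), np.float64(154.7)), [290, 151, 20, 7, 67])]
 tri [(array([ 456.5, -279. ,   75.2]), np.float64(1.0))]
blu S [((np.float64(209.0), np.float64(240.1)), [198, 227, 22, 23, 296]), ((np.float64(212.7), np.float64(257.3)), [202, 250, 20, 12, 83])] D [((np.float64(244.2), np.float64(
[... 345 characters left out ...]
, 159, 21, 20, 331]), ((np.float64(242.6), np.float64(194.0)), [233, 188, 20, 12, 140])]
 tri [(array([ 601.6, -105.2,   69. ]), np.float64(2.8))]
red S [((np.float64(130.6), np.float64(256.8)), [121, 241, 20, 33, 285])] D [((np.float64(282.8), np.float64(122.9)), [275, 119, 19, 9, 103])]
 tri [(array([ 493. , -409.8,   16.6]), np.float64(16.9))]
rim [439.  90.  75.]
rim [454. 404.  75.]
rim [671. 399.  75.]
rim [653.  82.  75.]
rim side [652.  87.  75.]
rim side [424.  94.  75.]
butt [ 444.26992406 -397.80370525   14.        ] tip [ 588.5285044  -439.97447513   14.        ]
pal [array([721., -76.,  10.]), array([829., -69.,  10.]), array([ 836., -245.,   10.]), array([ 720., -246.,   10.])]
```

View pics/c.png

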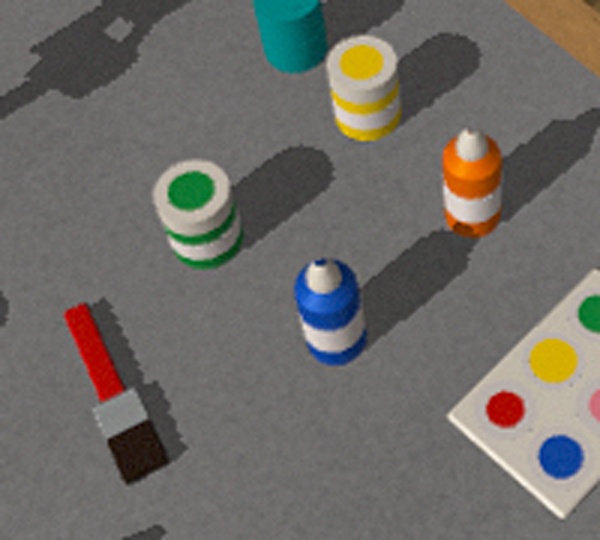

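The crop shows the yellow-banded jar at (363,88), with the turquoise one beyond it at (293,35). It also shows the blue bottle at (330,310) and the brush from (78,312) to (140,470). The choices are confirmed: yellow dab at height 75, (457,-94). Next I go above the group for a closer look.

servo_tool:
  plan:
    - [[-1,0.53,0.58,0.17,0,0,-0.225],[-1,0.53,0.58,0.17,0,0,-0.225],[-1,0.53,0.58,0.17,0,0,-0.225],[-1,0.53,0.58,0.17,0,0,-0.225],[-1,0.53,0.58,0.17,0,0,-0.225]]

```text
t: 0.57
ee_pos: [288.2, -480.8, 336.7]
orientation: [-3.126, -0.306, 0.0]
ft_force: [-0.1, -0.5, -0.6]
width: 87.7
grasp_force: 0.0
```

servo_tool:
  plan:
    - [[-1,0.53,0.58,0.17,0,0,-0.225],[-1,0.53,0.58,0.17,0,0,-0.225],[-1,0.53,0.58,0.17,0,0,-0.225],[-1,0.53,0.58,0.17,0,0,-0.225],[-1,0.53,0.58,0.17,0,0,-0.225]]

```text
t: 0.98
ee_pos: [394.3, -364.6, 370.9]
orientation: [-3.138, -0.153, 0.0]
ft_force: [-0.3, 0.1, 0.1]
width: 87.9
grasp_force: 0.0
```

servo_tool:
  plan:
    - [[-1,0.53,0.58,0.17,0,0,-0.225],[-1,0.53,0.58,0.17,0,0,-0.225],[-1,0.53,0.58,0.17,0,0,-0.225],[-1,0.53,0.58,0.17,0,0,-0.225],[-1,0,0,0,0,0,0]]

```text
t: 1.4
ee_pos: [481.4, -270.2, 399.1]
orientation: [-3.141, -0.036, -0.005]
ft_force: [1.1, 0.1, -0.0]
width: 87.7
grasp_force: 0.0
```

```bash
python3 - <<'E'
from h import *
o=readout.get_obs(); c,im=grab('wrist'); np.save('w1.npy',im); np.savez('w1c.npz',*c)
print(o['t'],o['ee_pos'].round(1),cv2.Rodrigues(o['orientation'])[0].round(3))
for X in[(457,-94,75),(606,-267,125),(490,-410,14)]: print(proj(c,X).round())
save('d.png',cv2.resize(im,(768,576)))
E
```

```text
1.4 [ 481.4 -270.2  399.1] [[ 1.     0.023  0.003]
 [ 0.023 -1.     0.   ]
 [ 0.003 -0.    -1.   ]]
[121. 179.]
[253.  55.]
[348. 154.]
```

View pics/d.png

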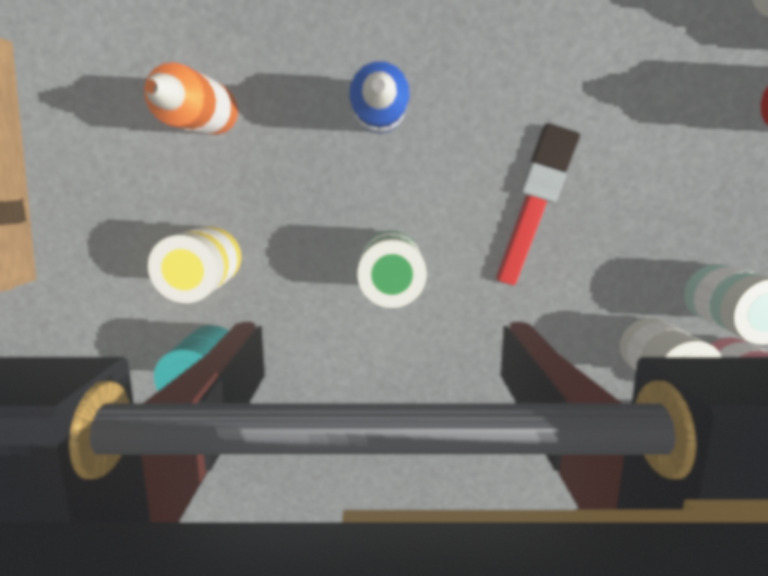

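Wrist view: yellow dab (183,269), blue nozzle (379,86), green (391,273), brush from (508,283) to (563,128), turquoise (190,360).

```bash
python3 - <<'E'
from m import *
w=np.load('w1.npy'); cw=tuple(np.load('w1c.npz').values())
a=blob(w,18,34,(150,235,205,300))[0]; print(a)
p=max(a,key=lambda q:q[1][4])[0]; print('yel',onz(cw,*p,75).round(1),tri(cw,p,cs,(220,160.4)))
t=(379/1.5,85/1.5); print('blue tip',onz(cw,*t,125).round(1),tri(cw,t,cs,(207.3,227.3)))
b=blob(w,105,128,(340,55,415,140))[0]; print(b)
hsv=cv2.cvtColor(w,cv2.COLOR_RGB2HSV)
r=cv2.inRange(hsv,(0,120,60),(6,255,255))|cv2.inRange(hsv,(172,120,60),(180,255,255)); r[:, :320]=0; r[:70]=0;r[200:]=0;r[:,400:]=0
P=cv2.minAreaRect(np.argwhere(r)[:,::-1].astype(np.float32)); print(P)
q=np.array([onz(cw,*x,14)[:2] for x in cv2.boxPoints(P)]); print('handle corners',q.round(1),q.mean(0).round(1))
butt=np.array([508,283])/1.5; tip=np.array([563,128])/1.5
B,T=onz(cw,*butt,14),onz(cw,*tip,14);print('butt,tip',B.round(1),T.round(1),np.linalg.norm(T-B),np.arctan2(*(T-B)[1::-1]))
rs=blob(S,0,4,(175,355,215,415))[0][0]; print('handle centroid tri',tri(cw,P[0],cs,rs[0]))
print('turq',onz(cs,295/1.5,205/1.5,75))
E
```

```text
[((np.float64(121.3), np.float64(179.4)), [108, 167, 27, 26, 543])]
yel [456.9 -95.   75. ] (array([456.65698792, -93.77299817,  73.77356113]), np.float64(1.29610881694159))
blue tip [ 604.5 -266.4  125. ] (array([ 605.9338313 , -264.75046563,  120.76562228]), np.float64(3.4083206730933164))
[((np.float64(253.1), np.float64(63.8)), [234, 42, 39, 42, 790])]
((347.2328796386719, 159.7123260498047), (13.10860824584961, 60.39323425292969), 20.556045532226562)
handle corners [[ 441.2 -388.3]
 [ 526.9 -412.4]
 [ 520.7 -431.1]
 [ 434.4 -407.7]] [ 480.8 -409.9]
butt,tip [ 436.8 -401.2   14. ] [ 588.7 -440.    14. ] 156.76363728262496 -0.24999374895430568
handle centroid tri (array([ 481.296931  , -410.83795616,   12.47589671]), np.float64(0.5781081355596145))
turq [351.17288721 -81.74578887  75.        ]
```

servo_tool:
  plan:
    - [[-1,-0.085,0.63,-0.52,0,0,-0.04],[-1,-0.085,0.63,-0.52,0,0,-0.04],[-1,-0.085,0.63,-0.52,0,0,-0.04],[-1,-0.085,0.63,-0.52,0,0,-0.04],[-1,-0.085,0.63,-0.52,0,0,-0.04]]

```text
t: 1.87
ee_pos: [460.1, -147.0, 292.6]
orientation: [3.141, 0.002, -0.001]
ft_force: [0.1, -0.8, 0.1]
width: 88.2
grasp_force: 0.0
```

servo_tool:
  plan:
    - [[-1,-0.085,0.63,-0.52,0,0,0],[-1,-0.085,0.63,-0.52,0,0,0],[-1,0,0,0,0,0,0],[-1,0,0,0,0,0,0]]

```text
t: 2.2
ee_pos: [453.4, -96.7, 251.2]
orientation: [-3.141, -0.007, 0.005]
ft_force: [-0.2, -0.1, 0.3]
width: 87.9
grasp_force: 0.0
```

```bash
python3 - <<'E'
from m import *
o=readout.get_obs(); print(o['t'],o['ee_pos'].round(1)); c,im=grab('wrist')
X=proj(c,(457,-94.5,75))*1.5; print(X)
for p in blob(im,18,34,(X[0]-150,X[1]-120,X[0]+150,X[1]+120))[0]: print(p,onz(c,*p[0],75).round(1))
E
```

```text
2.2 [453.4 -96.7 251.2]
[375.95741817 279.92619692]
((np.float64(251.3), np.float64(185.2)), [230, 165, 43, 42, 1397]) [458.2 -95.1  75. ]
```

servo_tool:
  plan:
    - [[-1,0.055,0.02,-0.8,0,0,0],[-1,0.055,0.02,-0.8,0,0,0],[-1,0,0,-0.8,0,0,0],[-1,0,0,-0.8,0,0,0],[-1,0,0,-0.45,0,0,0]]

```text
t: 2.67
ee_pos: [459.2, -96.8, 104.6]
orientation: [3.141, 0.002, -0.0]
ft_force: [-1.1, -0.5, -0.4]
width: 88.0
grasp_force: 0.0
```

servo_tool:
  plan:
    - [[-1,0,0,0,0,0,0],[1,0,0,0,0,0,0],[1,0,0,0,0,0,0],[1,0,0,0,0,0,0],[1,0,0,0,0,0,0]]

```text
t: 3.08
ee_pos: [460.0, -95.7, 107.8]
orientation: [3.141, 0.004, 0.005]
ft_force: [0.3, 0.3, 0.0]
width: 64.9
grasp_force: 0.0
```

servo_tool:
  plan:
    - [[1,0,0,0,0,0,0],[1,0,0,0,0,0,0],[1,0,0,0,0,0,0]]

```text
t: 3.33
ee_pos: [459.8, -95.3, 107.6]
orientation: [3.141, 0.004, 0.004]
ft_force: [-1.3, 0.7, 9.7]
width: 59.9
grasp_force: 30.0
```

servo_tool:
  plan:
    - [[1,0,0,0.5,0,0,0],[1,0,0,0.9,0,0,0],[1,0,0,0.9,0,0,0],[1,0,0,0.9,0,0,0],[1,0,0,0.6,0,0,0]]

```text
t: 3.75
ee_pos: [459.4, -95.2, 261.7]
orientation: [3.141, 0.004, 0.005]
ft_force: [0.5, -0.9, -2.7]
width: 59.8
grasp_force: 30.0
```

```bash
python3 - <<'E'
from m import *
a=cv2.resize(S[60:190,255:405],(450,390),interpolation=cv2.INTER_CUBIC)
b=cv2.resize(D[215:384,160:350],(350,311),interpolation=cv2.INTER_CUBIC)
im=np.zeros((390,800,3),np.uint8); im[:,:450]=a; im[:311,450:]=b; save('e.png',im)
E
```

```text
(no output)
```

View pics/e.png

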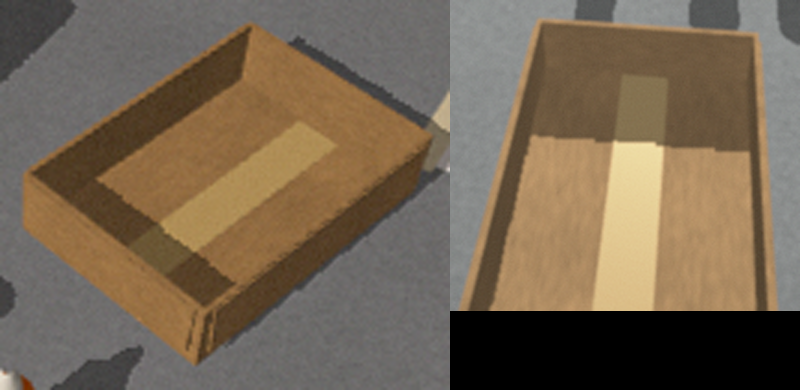

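Crop: the carton rim corners in the scene part are (25,174), (249,24), (431,137) and (203,308). In the side part the near-wall corners are (541,20) and (758,34).

```bash
python3 - <<'E'
from m import *
C=[np.array(p)/3+(255,60) for p in((25,174),(249,24),(431,137),(203,308))]
q=np.array([onz(cs,*p,75) for p in C]); print(q.round(0),q.mean(0).round(1))
print('side',[onz(cd,*p,75).round(0) for p in((209.4,225.9),(327.2,233.5))])
print(tri(cs,C[0],cd,(327.2,233.5)),tri(cs,C[3],cd,(209.4,225.9)))
t=[onz(cs,255+x/3,60+y/3,5).round() for x,y in((303,122),(335,146),(127,247),(167,275))]; print('tape',t,np.mean(t,0))
box=cv2.minAreaRect(q[:,:2].astype(np.float32)); print(box, np.linalg.norm(np.diff(q[[0,1,2,3,0]],axis=0),axis=1).round())
E
```

```text
[[432.  94.  75.]
 [448. 408.  75.]
 [675. 397.  75.]
 [652.  85.  75.]] [552.  245.8  75. ]
side [array([651.,  85.,  75.]), array([426.,  96.,  75.])]
(array([427.71505015,  95.59561427,  72.77562381]), np.float64(4.634318527076921)) (array([651.49988623,  84.93638709,  74.91837273]), np.float64(1.820869257272634))
tape [array([539., 399.,   5.]), array([584., 393.,   5.]), array([522., 142.,   5.]), array([573., 142.,   5.])] [554.5 269.    5. ]
((553.4855346679688, 245.30043029785156), (315.1529541015625, 226.89199829101562), 86.9977798461914) [314. 227. 312. 221.]
```

servo_tool:
  plan:
    - [[1,0.125,0.5,0,0,0,-0.1],[1,0.125,0.9,0,0,0,-0.1],[1,0.125,0.95,0,0,0,-0.1],[1,0.125,0.95,0,0,0,-0.1],[1,0.125,0.95,0,0,0,-0.1]]

```text
t: 4.17
ee_pos: [483.6, 76.3, 258.8]
orientation: [3.141, -0.066, 0.001]
ft_force: [1.0, -0.3, -2.3]
width: 59.4
grasp_force: 30.0
```

servo_tool:
  plan:
    - [[1,0.125,0.95,0,0,0,-0.1],[1,0.125,0.95,0,0,0,0],[1,0,0.55,0,0,0,0],[1,0,0,0,0,0,0],[1,0,0,0,0,0,0]]

```text
t: 4.58
ee_pos: [493.4, 173.8, 258.3]
orientation: [3.14, -0.074, -0.0]
ft_force: [-0.5, 0.0, -2.5]
width: 59.6
grasp_force: 30.0
```

servo_tool:
  plan:
    - [[1,0,0,-0.7,0,0,0],[1,0,0,-0.8,0,0,0],[1,0,0,-0.8,0,0,0],[1,0,0,-0.7,0,0,0],[1,0,0,-0.3,0,0,0]]

```text
t: 5.0
ee_pos: [492.1, 170.9, 123.4]
orientation: [3.139, -0.08, -0.008]
ft_force: [-1.0, -0.9, -1.7]
width: 59.7
grasp_force: 30.0
```

servo_tool:
  plan:
    - [[1,0,0,0,0,0,0],[1,0,0,-0.1,0,0,0],[1,0,0,-0.1,0,0,0],[1,0,0,0,0,0,0],[1,0,0,0,0,0,0]]

```text
t: 5.42
ee_pos: [494.6, 172.9, 119.3]
orientation: [-3.14, 0.079, -0.003]
ft_force: [1.3, 1.0, -3.2]
width: 59.7
grasp_force: 30.0
```

servo_tool:
  plan:
    - [[1,0,0,-0.08,0,0,0],[1,0,0,0,0,0,0],[1,0,0,-0.06,0,0,0],[1,0,0,0,0,0,0],[1,0,0,0,0,0,0]]

```text
t: 5.83
ee_pos: [494.2, 172.9, 112.7]
orientation: [-3.14, 0.078, -0.001]
ft_force: [0.0, 0.6, -2.2]
width: 59.9
grasp_force: 30.0
```

servo_tool:
  plan:
    - [[1,0,0,-0.03,0,0,0],[1,0,0,0,0,0,0],[-1,0,0,0,0,0,0],[-1,0,0,0,0,0,0],[-1,0,0,0,0,0,0]]

```text
t: 6.25
ee_pos: [494.1, 172.8, 111.6]
orientation: [-3.141, 0.078, -0.0]
ft_force: [0.3, 0.3, -0.5]
width: 76.0
grasp_force: 0.0
```

servo_tool:
  plan:
    - [[-1,0,0,0,0,0,0],[-1,0,0,0,0,0,0],[-1,0,0,0,0,0,0],[-1,0,0,0,0,0,0],[-1,0,0,0,0,0,0]]

```text
t: 6.67
ee_pos: [494.0, 172.8, 111.4]
orientation: [3.141, -0.078, -0.0]
ft_force: [-0.6, -0.0, -0.4]
width: 87.9
grasp_force: 0.0
```

servo_tool:
  plan:
    - [[-1,0,0,0.4,0,0,0],[-1,0,0,0.8,0,0,0],[-1,0,0,0.9,0,0,0],[-1,0,0,0.9,0,0,0],[-1,0,0,0.9,0,0,0]]

```text
t: 7.08
ee_pos: [493.6, 172.6, 268.9]
orientation: [3.14, -0.078, -0.001]
ft_force: [-0.0, -0.4, 0.1]
width: 87.4
grasp_force: 0.0
```

servo_tool:
  plan:
    - [[-1,0.233,-0.913,0.2,0,0,0],[-1,0.233,-0.913,0.2,0,0,0],[-1,0.233,-0.913,0,0,0,0],[-1,0.233,-0.913,0,0,0,0],[-1,0.233,-0.913,0,0,0,0]]

```text
t: 7.5
ee_pos: [540.7, -11.4, 283.9]
orientation: [-3.141, 0.078, -0.001]
ft_force: [-0.0, -0.1, -1.1]
width: 87.8
grasp_force: 0.0
```

servo_tool:
  plan:
    - [[-1,0.233,-0.913,0,0,0,0],[-1,0.233,-0.913,0,0,0,0],[-1,0.233,-0.913,0,0,0,0],[-1,0.233,-0.913,0,0,0,0],[-1,0.233,-0.913,0,0,0,0]]

```text
t: 7.92
ee_pos: [587.2, -194.3, 283.4]
orientation: [-3.14, 0.079, 0.0]
ft_force: [1.1, 1.0, 0.4]
width: 87.9
grasp_force: 0.0
```

servo_tool:
  plan:
    - [[-1,0.233,-0.913,0,0,0,0],[-1,0.233,-0.913,0,0,0,0],[-1,0,0,0,0,0,0],[-1,0,0,0,0,0,0]]

```text
t: 8.25
ee_pos: [605.7, -267.2, 282.9]
orientation: [-3.14, 0.083, 0.001]
ft_force: [0.5, 0.0, -0.2]
width: 88.1
grasp_force: 0.0
```

```bash
python3 - <<'E'
from m import *
o=readout.get_obs(); print(o['t'],o['ee_pos'].round(1)); c,im=grab('wrist')
print(proj(c,(605.5,-265.5,125))*1.5); s=vision.get_image('scene')
v=np.zeros((390,770,3),np.uint8); v[:,:450]=cv2.resize(s[60:190,255:405],(450,390)); v[:240,450:]=cv2.resize(im,(320,240)); save('f.png',v)
h=cv2.cvtColor(im,cv2.COLOR_RGB2HSV);m=cv2.inRange(h,(105,110,40),(128,255,255));n,l,st,ce=cv2.connectedComponentsWithStats(m)
for i in range(1,n):
    if st[i,4]>100: print(st[i],ce[i],onz(c,*ce[i],90).round(1))
E
```

```text
8.25 [ 605.7 -267.2  282.9]
[376.28280799 296.15003005]
[ 227  158   51   53 1235] [252.51902834 180.34089069] [ 611.7 -266.9   90. ]
```

View pics/f.png

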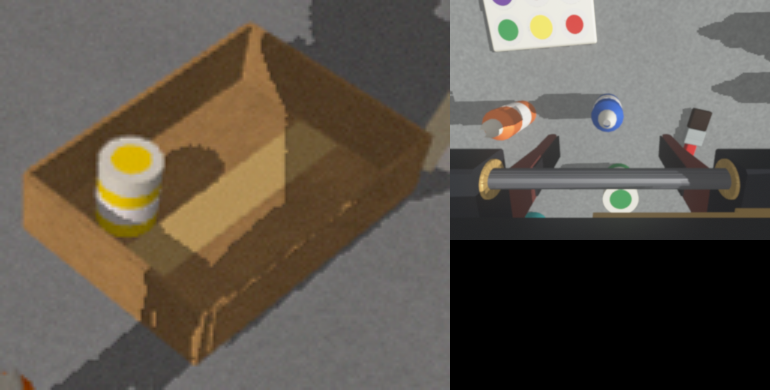

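The jar stands upright in the carton at (131,185). The blue nozzle is in the wrist view at (607,119), within about 3 mm of the estimate, centred between the fingers.

servo_tool:
  plan:
    - [[-1,0.06,0.02,-0.7,0,0,0],[-1,0,0,-0.9,0,0,0],[-1,0,0,-0.9,0,0,0],[-1,0,0,-0.8,0,0,0],[-1,0,0,-0.4,0,0,0]]

```text
t: 8.77
ee_pos: [606.2, -261.8, 131.6]
orientation: [-3.138, 0.075, 0.008]
ft_force: [-0.6, -0.2, 0.2]
width: 87.3
grasp_force: 0.0
```

servo_tool:
  plan:
    - [[-1,0,0,0,0,0,0],[1,0,0,0,0,0,0],[1,0,0,0,0,0,0],[1,0,0,0,0,0,0],[1,0,0,0,0,0,0]]

```text
t: 9.18
ee_pos: [609.2, -264.8, 137.5]
orientation: [3.139, -0.078, 0.004]
ft_force: [-0.0, 0.2, 0.5]
width: 64.9
grasp_force: 0.0
```

servo_tool:
  plan:
    - [[1,0,0,0,0,0,0],[1,0,0,0,0,0,0],[1,0,0,0,0,0,0],[1,0,0,0,0,0,0],[1,0,0,0,0,0,0]]

```text
t: 9.6
ee_pos: [608.5, -264.8, 136.2]
orientation: [3.14, -0.079, 0.001]
ft_force: [-0.2, 1.4, 5.5]
width: 47.3
grasp_force: 30.0
```

servo_tool:
  plan:
    - [[1,0,0,0.5,0,0,0],[1,0,0,0.9,0,0,0],[1,0,0,1,0,0,0],[1,0,0,1,0,0,0],[1,0,0,1,0,0,0]]

```text
t: 10.02
ee_pos: [607.6, -264.5, 312.4]
orientation: [-3.14, 0.079, 0.003]
ft_force: [-0.1, -0.5, -1.6]
width: 47.6
grasp_force: 30.0
```

servo_tool:
  plan:
    - [[1,0,0.5,0,0,0,0],[1,-0.02,0.9,0,0,0,0],[1,-0.02,0.95,0,0,0,0],[1,-0.02,0.95,0,0,0,0],[1,-0.02,0.95,0,0,0,0]]

```text
t: 10.43
ee_pos: [604.3, -93.3, 311.0]
orientation: [-3.14, 0.08, 0.001]
ft_force: [0.4, 0.7, -2.0]
width: 47.1
grasp_force: 30.0
```

servo_tool:
  plan:
    - [[1,-0.02,0.95,0,0,0,0],[1,-0.02,0.95,0,0,0,0],[1,0,0.95,0,0,0,0],[1,0,0.95,0,0,0,0],[1,0,0.95,0,0,0,0]]

```text
t: 10.85
ee_pos: [602.8, 97.0, 311.0]
orientation: [3.14, -0.079, -0.001]
ft_force: [0.8, 0.5, -1.4]
width: 47.6
grasp_force: 30.0
```

servo_tool:
  plan:
    - [[1,0,0.95,0,0,0,0],[1,0,0.9,0,0,0,0],[1,0,0,0,0,0,0],[1,0,0,0,0,0,0],[1,0,0,0,0,0,0]]

```text
t: 11.27
ee_pos: [603.1, 169.1, 310.9]
orientation: [3.14, -0.077, -0.002]
ft_force: [0.1, -0.4, -2.5]
width: 47.1
grasp_force: 30.0
```

servo_tool:
  plan:
    - [[1,0,0,-0.7,0,0,0],[1,0,0,-0.9,0,0,0],[1,0,0,-0.9,0,0,0],[1,0,0,-0.9,0,0,0],[1,0,0,-0.5,0,0,0]]

```text
t: 11.68
ee_pos: [601.7, 166.9, 151.6]
orientation: [3.139, -0.082, -0.008]
ft_force: [-0.5, 0.4, -2.9]
width: 47.2
grasp_force: 30.0
```

servo_tool:
  plan:
    - [[1,0,0,0,0,0,0],[1,0,0,0,0,0,0],[1,0,0,-0.08,0,0,0],[1,0,0,0,0,0,0],[1,0,0,0,0,0,0]]

```text
t: 12.1
ee_pos: [604.4, 169.3, 154.0]
orientation: [-3.14, 0.079, -0.004]
ft_force: [0.4, -0.6, -1.4]
width: 47.4
grasp_force: 30.0
```

Still 13 mm to go.

servo_tool:
  plan:
    - [[1,0,0,-0.1,0,0,0],[1,0,0,-0.1,0,0,0],[1,0,0,-0.05,0,0,0],[1,0,0,0,0,0,0],[1,0,0,0,0,0,0]]

```text
t: 12.52
ee_pos: [603.3, 169.4, 142.1]
orientation: [3.14, -0.078, -0.001]
ft_force: [-0.4, -0.1, -2.1]
width: 47.2
grasp_force: 30.0
```

servo_tool:
  plan:
    - [[1,0,0,-0.03,0,0,0],[1,0,0,0,0,0,0],[1,0,0,0,0,0,0]]

```text
t: 12.77
ee_pos: [603.6, 169.5, 141.3]
orientation: [-3.14, 0.078, -0.001]
ft_force: [0.2, -0.3, -0.3]
width: 47.9
grasp_force: 30.0
```

servo_tool:
  plan:
    - [[-1,0,0,0,0,0,0],[-1,0,0,0,0,0,0],[-1,0,0,0,0,0,0],[-1,0,0,0,0,0,0],[-1,0,0,0,0,0,0]]

```text
t: 13.18
ee_pos: [603.5, 169.3, 141.1]
orientation: [-3.141, 0.078, -0.0]
ft_force: [-0.3, -1.0, -0.0]
width: 77.3
grasp_force: 0.0
```

servo_tool:
  plan:
    - [[-1,0,0,0,0,0,0],[-1,0,0,0,0,0,0],[-1,0,0,0.3,0,0,0],[-1,0,0,0.8,0,0,0],[-1,0,0,1,0,0,0]]

```text
t: 13.6
ee_pos: [601.8, 168.9, 224.0]
orientation: [3.139, -0.078, -0.009]
ft_force: [0.7, -0.6, 0.3]
width: 88.1
grasp_force: 0.0
```

servo_tool:
  plan:
    - [[-1,0,0,1,0,0,0],[-1,0,0,0.9,0,0,0],[-1,-0.155,-0.9,0,0,0,-0.16],[-1,-0.155,-0.9,0,0,0,-0.16],[-1,-0.155,-0.9,0,0,0,-0.16]]

```text
t: 14.02
ee_pos: [584.7, 60.7, 303.2]
orientation: [-3.138, 0.142, -0.004]
ft_force: [0.4, 0.2, -0.0]
width: 88.1
grasp_force: 0.0
```

servo_tool:
  plan:
    - [[-1,-0.155,-0.9,0,0,0,-0.16],[-1,-0.155,-0.9,0,0,0,-0.16],[-1,-0.155,-0.9,0,0,0,-0.16],[-1,-0.155,-0.9,0,0,0,-0.16],[-1,-0.155,-0.9,0,0,0,-0.16]]

```text
t: 14.43
ee_pos: [553.2, -120.3, 302.2]
orientation: [3.131, -0.254, 0.002]
ft_force: [0.6, 0.1, -0.2]
width: 88.1
grasp_force: 0.0
```

servo_tool:
  plan:
    - [[-1,-0.155,-0.9,0,0,0,-0.16],[-1,-0.155,-0.9,0,0,0,-0.16],[-1,-0.155,-0.9,0,0,0,-0.16],[-1,-0.155,-0.9,0,0,0,-0.16],[-1,-0.155,-0.9,0,0,0,-0.16]]

```text
t: 14.85
ee_pos: [522.2, -300.4, 302.2]
orientation: [3.12, -0.364, 0.001]
ft_force: [1.3, 0.6, 0.4]
width: 87.9
grasp_force: 0.0
```

servo_tool:
  plan:
    - [[-1,-0.155,-0.9,0,0,0,-0.16],[-1,-0.155,-0.9,0,0,0,-0.16],[-1,-0.1,-0.5,0,0,0,0],[-1,0,0,0,0,0,0],[-1,0,0,0,0,0,0]]

```text
t: 15.27
ee_pos: [505.9, -391.4, 301.6]
orientation: [-3.115, 0.41, -0.0]
ft_force: [-0.4, 1.5, 0.1]
width: 87.5
grasp_force: 0.0
```

```bash
python3 - <<'E'
from m import *
o=readout.get_obs(); print(o['t'],o['ee_pos'].round(1),o['orientation']); c,im=grab('wrist'); s=vision.get_image('scene')
print(proj(c,(504.6,-416.5,14)))
v=np.zeros((390,860,3),np.uint8)[:,:800]; v[:,:400]=cv2.resize(s[60:190,255:405],(400,390)); v[:300,400:]=cv2.resize(im,(400,300)); save('g.png',v)
h=cv2.cvtColor(im,cv2.COLOR_RGB2HSV); r=cv2.inRange(h,(0,150,90),(6,255,255))|cv2.inRange(h,(174,150,90),(180,255,255))
n,l,st,ce=cv2.connectedComponentsWithStats(r)
for i in range(1,n):
    if st[i,4]>150:
        P=cv2.minAreaRect(np.argwhere(l==i)[:,::-1].astype(np.float32)); q=np.array([onz(c,*x,14)[:2] for x in cv2.boxPoints(P)]); print(st[i],q.round(1).tolist(),q.mean(0).round(1))
E
```

```text
15.2667 [ 505.9 -391.4  301.6] [-3.11458959e+00  4.09635502e-01 -3.95654210e-04]
[274.41937162 164.38178829]
[439   0  32  32 514] [[626.3, -617.9], [632.4, -636.2], [593.5, -656.3], [586.8, -637.8]] [ 609.7 -637. ]
[489   0  23  13 219] [[616.3, -677.9], [610.3, -700.3], [598.7, -699.5], [604.7, -676.9]] [ 607.5 -688.6]
[268 148  16  71 992] [[441.8, -391.1], [525.6, -415.2], [520.8, -431.1], [436.7, -407.9]] [ 481.2 -411.4]
```

View pics/g.png

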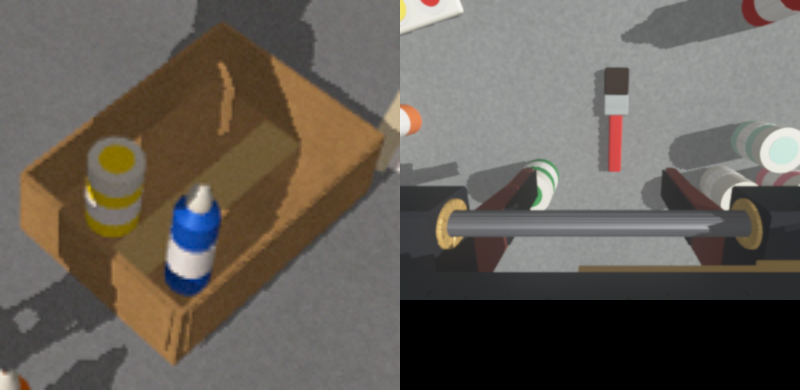

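Both containers stand upright in the carton (jar at (115,190), bottle at (192,240)). The brush handle in the wrist view is at (615,142), aligned with the tool.

servo_tool:
  plan:
    - [[-1,-0.04,-0.33,-0.7,0,0,0],[-1,-0.03,-0.32,-0.9,0,0,0],[-1,0,0,-0.9,0,0,0],[-1,0,0,-0.9,0,0,0],[-1,0,0,-0.9,0,0,0]]

```text
t: 15.78
ee_pos: [504.3, -415.1, 128.2]
orientation: [3.115, -0.404, 0.001]
ft_force: [1.3, -0.2, 0.1]
width: 87.7
grasp_force: 0.0
```

servo_tool:
  plan:
    - [[-1,0,0,-0.5,0,0,0],[-1,0,0,-0.2,0,0,0],[-1,0,0,0,0,0,0],[-1,0,0,0,0,0,0]]

```text
t: 16.12
ee_pos: [504.6, -416.1, 102.0]
orientation: [3.115, -0.404, 0.001]
ft_force: [-0.2, -0.8, -0.0]
width: 88.0
grasp_force: 0.0
```

servo_tool:
  plan:
    - [[-1,-0.03,-0.03,-0.3,0,0,0],[-1,0,0,-0.12,0,0,0],[-1,0,0,0,0,0,0],[1,0,0,0,0,0,0],[1,0,0,0,0,0,0]]

```text
t: 16.53
ee_pos: [502.6, -418.1, 84.8]
orientation: [3.115, -0.406, 0.001]
ft_force: [0.7, -0.1, 0.5]
width: 78.3
grasp_force: 0.0
```

servo_tool:
  plan:
    - [[1,0,0,0,0,0,0],[1,0,0,0,0,0,0],[1,0,0,0,0,0,0],[1,0,0,0,0,0,0],[1,0,0,0,0,0,0]]

```text
t: 16.95
ee_pos: [502.5, -417.9, 84.4]
orientation: [3.115, -0.406, 0.0]
ft_force: [0.0, 0.2, 0.1]
width: 44.5
grasp_force: 0.0
```

servo_tool:
  plan:
    - [[1,0,0,0,0,0,0],[1,0,0,0,0,0,0],[1,0,0,0,0,0,0],[1,0,0,0,0,0,0],[1,0,0,0,0,0,0]]

```text
t: 17.37
ee_pos: [502.4, -417.8, 84.2]
orientation: [-3.115, 0.406, 0.0]
ft_force: [0.4, -0.5, 0.4]
width: 19.8
grasp_force: 30.0
```

servo_tool:
  plan:
    - [[1,0,0,0.4,0,0,0],[1,0,0,0.9,0,0,0],[1,0,0,1,0,0,0],[1,0,0,1,0,0,0],[1,0,0,1,0,0,0]]

```text
t: 17.78
ee_pos: [502.1, -417.6, 259.1]
orientation: [3.115, -0.406, 0.0]
ft_force: [0.3, 0.1, 0.1]
width: 19.6
grasp_force: 30.0
```

servo_tool:
  plan:
    - [[1,0,0,1,0,0,0],[1,0.05,0.5,0,0,0,0.15],[1,0.05,0.9,0,0,0,0.15],[1,0.05,0.92,0,0,0,0.15],[1,0.05,0.92,0,0,0,0.15]]

```text
t: 18.2
ee_pos: [510.0, -287.1, 297.8]
orientation: [3.124, -0.325, 0.002]
ft_force: [0.2, -0.2, -1.1]
width: 19.4
grasp_force: 30.0
```

servo_tool:
  plan:
    - [[1,0.05,0.92,0,0,0,0.15],[1,0.05,0.92,0,0,0,0.15],[1,0.05,0.92,0,0,0,0.15],[1,0.05,0.92,0,0,0,0.15],[1,0.05,0.92,0,0,0,0.15]]

```text
t: 18.62
ee_pos: [520.0, -102.5, 297.5]
orientation: [3.134, -0.221, 0.002]
ft_force: [0.0, -0.3, -0.9]
width: 19.6
grasp_force: 30.0
```

servo_tool:
  plan:
    - [[1,0.05,0.92,0,0,0,0.15],[1,0.05,0.92,0,0,0,0.15],[1,0.05,0.92,0,0,0,0.15],[1,0.05,0.92,0,0,0,0.15],[1,0.05,0.92,0,0,0,0.15]]

```text
t: 19.03
ee_pos: [530.1, 81.5, 297.5]
orientation: [-3.139, 0.119, -0.002]
ft_force: [0.7, -1.5, -0.1]
width: 19.5
grasp_force: 30.0
```

servo_tool:
  plan:
    - [[1,0.05,0.92,0,0,0,0.15],[1,0.05,0.92,0,0,0,0.15],[1,0.05,0.92,0,0,0,0.15],[1,0.05,0.92,0,0,0,0],[1,0,0,0,0,0,0]]

```text
t: 19.45
ee_pos: [538.6, 232.3, 297.7]
orientation: [-3.138, 0.051, -0.004]
ft_force: [-0.5, 0.5, -1.2]
width: 20.0
grasp_force: 30.0
```

servo_tool:
  plan:
    - [[1,0.04,0.7,-0.3,0,0,-0.1],[1,0.04,0.7,-0.7,0,0,-0.1],[1,0.04,0.7,-0.7,0,0,0],[1,0,0,-0.7,0,0,0],[1,0,0,0,0,0,0]]

```text
t: 19.87
ee_pos: [540.5, 310.4, 195.9]
orientation: [3.136, -0.082, -0.011]
ft_force: [-0.7, -0.9, -1.7]
width: 19.1
grasp_force: 30.0
```

```bash
python3 - <<'E'
from m import *
o=readout.get_obs(); print(o['t'],o['ee_pos'].round(1)); c,im=grab('wrist'); s=vision.get_image('scene'); d=vision.get_image('side')
v=np.zeros((390,800,3),np.uint8); v[:,:400]=cv2.resize(s[20:190,235:405],(400,390)); v[:300,400:]=cv2.resize(im,(400,300)); save('h.png',v)
E
```

```text
19.8667 [540.5 310.4 195.9]
```

View pics/h.png

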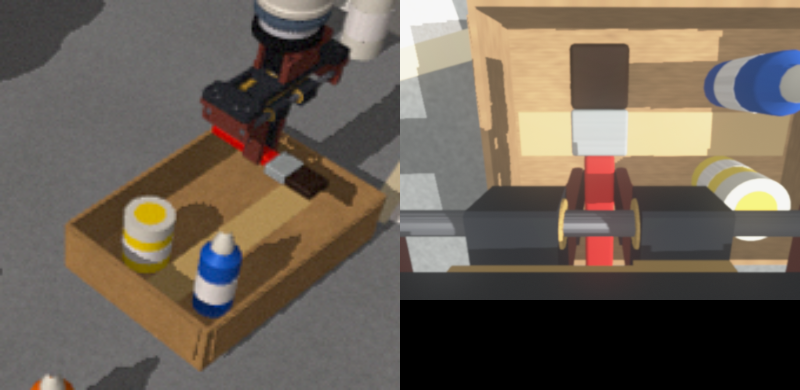

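The brush is held level over the free half, spanning (215,130)-(325,190), with the walls clear.

servo_tool:
  plan:
    - [[1,0,0,-0.5,0,0,0],[1,0,0,-0.7,0,0,0],[1,0,0,-0.7,0,0,0],[1,0,0,-0.4,0,0,0],[1,0,0,0,0,0,0]]

```text
t: 20.43
ee_pos: [542.9, 309.5, 107.5]
orientation: [3.139, -0.087, -0.003]
ft_force: [-1.5, -0.3, -1.4]
width: 19.5
grasp_force: 30.0
```

servo_tool:
  plan:
    - [[1,0,0,0,0,0,0],[1,0,0,0,0,0,0]]

```text
t: 20.6
ee_pos: [544.8, 311.1, 110.9]
orientation: [-3.139, 0.086, -0.005]
ft_force: [0.2, -0.4, -1.5]
width: 19.7
grasp_force: 30.0
```

servo_tool:
  plan:
    - [[1,0,0,-0.25,0,0,0],[1,0,0,-0.2,0,0,0],[1,0,0,-0.04,0,0,0],[1,0,0,0,0,0,0],[1,0,0,0,0,0,0]]

```text
t: 21.02
ee_pos: [543.5, 311.0, 89.2]
orientation: [-3.14, 0.085, -0.001]
ft_force: [-0.5, -1.2, 5.0]
width: 19.5
grasp_force: 30.0
```

In contact; release and retreat.

servo_tool:
  plan:
    - [[-1,0,0,0,0,0,0],[-1,0,0,0,0,0,0],[-1,0,0,0,0,0,0],[-1,0,0,0,0,0,0],[-1,0,0,0,0,0,0]]

```text
t: 21.43
ee_pos: [543.2, 310.9, 88.5]
orientation: [3.14, -0.085, -0.0]
ft_force: [-0.1, 0.4, -0.5]
width: 49.5
grasp_force: 0.0
```

servo_tool:
  plan:
    - [[-1,0,0,0,0,0,0],[-1,0,0,0,0,0,0],[-1,0,0,0.3,0,0,0],[-1,0,0,0.8,0,0,0],[-1,0,0,0.9,0,0,0]]

```text
t: 21.85
ee_pos: [542.1, 310.3, 168.3]
orientation: [3.138, -0.085, -0.006]
ft_force: [0.1, 0.6, 0.5]
width: 82.6
grasp_force: 0.0
```

servo_tool:
  plan:
    - [[-1,0,0,0.9,0,0,0],[-1,0,0,0.9,0,0,0],[-1,0,0,0.5,0,0,0],[-1,0,0,0,0,0,0],[-1,0,0,0,0,0,0]]

```text
t: 22.27
ee_pos: [543.7, 311.2, 262.9]
orientation: [-3.139, 0.085, -0.005]
ft_force: [-0.5, -0.0, -0.6]
width: 88.1
grasp_force: 0.0
```

```bash
python3 - <<'E'
from m import *
o=readout.get_obs(); print(o['t'],o['ee_pos'].round(1)); c,im=grab('wrist'); s=vision.get_image('scene')
v=np.zeros((390,800,3),np.uint8); v[:,:400]=cv2.resize(s[20:190,235:405],(400,390)); v[:300,400:]=cv2.resize(im,(400,300)); save('i.png',v)
E
```

```text
22.2667 [543.7 311.2 262.9]
```

View pics/i.png

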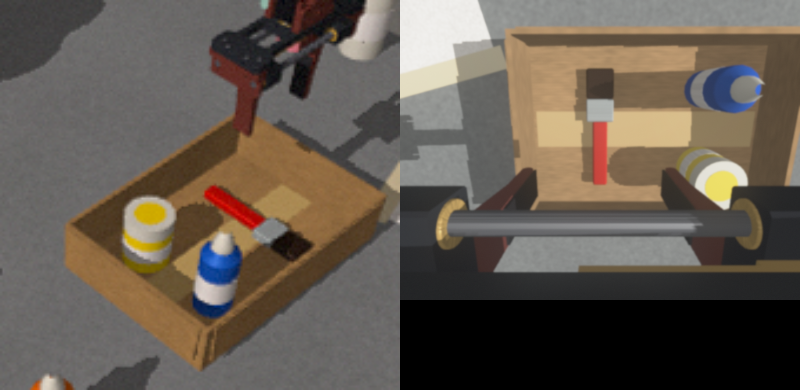

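The brush lies flat on the carton floor, from (210,190) to (300,248), beside the upright jar and bottle. The gripper is clear of everything.

```bash
python3 -c "
from h import *
print(close_job())"
```

```text
the job is handed in; nothing more can be done
None
```

The carton is packed and handed in at about 22 s of the 72 s allowed: the yellow jar and then the blue bottle stand upright on its floor and the brush lies flat beside them; I never touched the green jar, orange bottle or palette, and `close_job()` returned no verdict.

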